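# Load the capacitor bank in single file

### The job

Load the three loose capacitors upright into the capacitor bank, one by one in single file between the white guide rails: blue first, then black, then orange nearest the mouth, each one pushing the row further in under the copper bars. Finish with the row packed tight, touching one another and the end stop, everything let go, and leave the other things on the bench where they stand.

Things in the scene. Friction and masses are not known exactly. Their poses are not given: they have to be found in the camera images.
- cap_blue: upright capacitor can with a blue sleeve: cylinder 58 mm in diameter on a grey foot ring 62 mm in diameter and 22 mm high, 75 mm tall, plus two brass studs 5 mm high on top (80 mm in all), about 0.35 kg, loose on the bench. Origin: centre of its underside; z up along the can.
- cap_black: upright capacitor can with a black sleeve: cylinder 58 mm in diameter on a grey foot ring 62 mm in diameter and 22 mm high, 75 mm tall, plus two brass studs 5 mm high on top (80 mm in all), about 0.35 kg, loose on the bench. Origin: centre of its underside; z up along the can.
- cap_orange: upright capacitor can with an orange sleeve: cylinder 58 mm in diameter on a grey foot ring 62 mm in diameter and 22 mm high, 75 mm tall, plus two brass studs 5 mm high on top (80 mm in all), about 0.35 kg, loose on the bench. Origin: centre of its underside; z up along the can.
- bank: capacitor bank frame, fixed, no floor: two parallel white guide rails 200 mm long, 28 mm high, 8 mm thick, 68 mm apart inside. Origin: on the bench midway between and along the rails; x runs from the open mouth (x=-100 mm) to the aluminium end stop (face at x=+100 mm, 60 mm high), y across, z up. The place nearest the mouth (x=-100 to -28 mm) is open above
- bank_stop (a point): on the bench, centre of the end stop's face, between the rails (bank x=+100 mm); axes as the bank's
- bank_mouth (a point): on the bench, centre between the rails at their open end (bank x=-100 mm); axes as the bank's. From here two flared guides, as high as the rails, spread 41 mm further out to about 105 mm apart
- bank_bars (a point): near ends of two copper bars that run lengthwise above the inner two places, bank x=-22 to +113 mm, at y=+-16 mm, underside 86 mm above the bench. They hang on red cross bars (140 mm wide, 12 mm thick, top 92 mm, screw heads 95 mm) at bank x=-20 and +106 mm with 12 mm steel posts at y=+-62 mm. This point: between the bar ends, at their underside
- spray: tall yellow spray can with a red cap, 52 mm in diameter, 165 mm tall, loose bystander. Origin: centre of its underside
- jar: green glass jar with a steel lid, 64 mm in diameter, 78 mm tall, loose bystander. Origin: centre of its underside
- cup: white cup, 68 mm across the rim, 90 mm tall, loose bystander. Origin: centre of its underside
- filter_box: brass-coloured filter box 60 x 90 x 40 mm (x, y, z) with a 14 mm connector on each y end, loose bystander. Origin: centre of its underside
- tape: roll of yellow tape lying flat, 90 mm in diameter, 22 mm high, loose bystander. Origin: centre of its underside
- multimeter: orange multimeter lying flat, 150 x 75 x 34 mm (x, y, z), dial up to 42 mm, loose bystander. Origin: centre of its underside
- screwdriver: screwdriver lying on the bench, 190 mm long along its x axis, about 30 mm thick, loose bystander

How it is judged:
By the outcome, as a careful person would: the job done as asked, in the order asked, and still so for the second after the job is handed in, with the robot touching nothing.
It also fails if it takes over 72 s, if anything falls off the work surface, if the arm or the gripper's body presses on something with over 40 N, if the wrist force passes 120 N, or if a joint passes its speed limit or range.

### The arm

A 7-joint arm with a two-finger parallel gripper is mounted at the origin on the work surface. World frame = base frame: x ahead of the robot, y to its left, z up, the work surface at z = 0. Lengths are in m, angles in rad, forces in N, time in s.
With the tool pointing down it reaches from about 0.425 to 0.95 m from the base axis. Payload 4.7 kg.
Tool frame: the origin (TCP) lies on the centre line of the jaws, within the pads' length; the fingertips stand robot.nose_length ahead of it and the grasp point (between the pads) lies 8 mm behind it (robot.nose_length is the distance from the TCP to the fingertips, in m); z points along the fingers, x is the direction in which the jaws open and shut, and the axes are right-handed (so a half turn about z gives the same grasp; the last joint's range is limited). The gripper opens to 85 mm and grips with 20 to 120 N. Pads are 22 mm wide; open, the fingers measure 114 mm over their backs; the gripper's body (76 mm by 85 mm) begins 54 mm behind the grasp point. The pads swing forward as they close: fully open they stand 13 mm farther back than shut.
Start: joints at [-1.313, 0.469, -0.049, 1.532, 0.024, 1.141, -0.082], TCP at [0.191, 0.647, 0.242] pointing down, gripper open.
Joint ranges: [-2.59, 2.59], [-0.33, 1.99], [-1.39, 1.29], [0.1, 2.45], [-1.04, 4.18], [0.21, 1.99], [-2.66, 2.66]. Speed limits (rad/s): [2.57, 2.57, 3.14, 3.14, 3.14, 3.14, 3.14].

### API

Orientations are given as [roll, pitch, yaw] about the fixed x, y, z axes, in that order (R = Rz(yaw) Ry(pitch) Rx(roll)).
In Python, from plant import robot gives the robot as it stands. Calls block until the motion is done:
- robot.goto(position, orientation): joint-space move of the TCP to a pose.
- robot.move_straight(position, vel=0.15, attitude=None, contact_N=None): straight line of the TCP; attitude=None keeps the orientation; vel is the mean speed in m/s. With contact_N (N) it stops when the force on the tool has changed by that much, and returns True; else False.
- robot.move_joints(angles): joint-space move.
- robot.grip(opening, strength=None): opening from 0.0 (shut) to 1.0 (fully open); strength is the grip in N (None keeps the last); returns when the fingers have stopped.
- robot.sleep(seconds).
- robot.inverse_kinematics(position, orientation): joint angles nearest the present ones, or None.
- robot.sense(): the state.
- robot.grab_frame(name): name is "side" or "top" or "wrist"; returns a dict with "image" (480x640x3 uint8, red, green, blue), "range_z" (480x640 float32, m along the optical axis (not along the pixel's ray), 0 where there is no reading), "fx", "fy", "cx", "cy" (pixels), "dist_coeffs" ([k1, k2, p1, p2, k3] as OpenCV has them; the pictures are not rectified), "R" (3x3) and "t" (3): a world point X has camera coordinates R X + t. Camera axes: x right, y down, z forward; pixel columns grow to the right and rows downward; lengths in m; the calibration is good to about 2 mm. A picture is of the moment at which its call begins.
A pose or a line that the arm cannot do raises robot.IKError and nothing moves.
- robot.close_job(): hands the job in, once; it reports no verdict.
The state is a dict: "t": time; "joint_pos": joint angles; "joint_velocities": joint speeds; "effort": joint torques, N m; "tcp_pos": TCP position; "tcp_rot": TCP orientation; "wrist_force": force on the tool from outside, world axes, zero at the start; "torque": the same for the moment, N m; "opening": opening from 0.0 (shut) to 1.0 (fully open).
Only numpy, scipy, OpenCV 4.12 (cv2) and the standard library are available. Lean on these libraries where they do the work, as an engineer would, in place of code of your own. Each camera call takes 0.05 s, during which the arm holds its last target.

## Working session

There is one attempt and no reset: what is moved stays moved. The work goes in short steps, each a Python script; the robot and the scene stay as the last script left them, time stands still between calls to the robot, and variables do not carry over. Pictures are saved under pics/ and viewed, and the job is handed in when it is done.

```bash
ls; mkdir -p pics
python3 - <<'E'
from plant import robot
import cv2
print(robot.nose_length, robot.sense())
for n in ["side","top","wrist"]:
    f=robot.grab_frame(n)
    cv2.imwrite(f"pics/a_{n}.png",f["image"][:,:,::-1])
    print(n,f["fx"],f["fy"],f["cx"],f["cy"],f["dist_coeffs"],f["R"],f["t"])
E
```

```text
pics
0.011 {'t': 0.0, 'joint_pos': array([-1.31290599,  0.46946389, -0.04863087,  1.53369206,  0.02409694,
        1.14101773, -0.08230762]), 'joint_velocities': array([-0.00231503,  0.00135633,  0.00034083,  0.0013059 ,  0.00012102,
       -0.00173947,  0.00077499]), 'effort': array([-2.87304165e-04, -5.10318625e+01, -4.65295685e-02, -2.37710577e+01,
        1.07517623e-02,  7.36900343e-03,  1.93734479e-06]), 'tcp_pos': array([0.19074773, 0.64689426, 0.24124718]), 'tcp_rot': array([3.14153749e+00, 1.99467291e-03, 1.28406068e+00]), 'wrist_force': array([-0.72852928, -0.26039132, -0.42780477]), 'torque': array([0.00730927, 0.06079246, 0.00797935]), 'opening': 1.0008996018325522}
side 525.3063165496231 525.3063165496231 326.2939582736721 234.88380493333895 [-0.01408288  0.          0.          0.          0.        ] [[ 0.8131789  -0.58170787  0.01886885]
 [-0.39636576 -0.57724361 -0.71392157]
 [ 0.42618571  0.57306699 -0.6999714 ]] [-0.47744947  0.27874973  1.04103531]
top 518.7103680513947 518.7103680513947 329.63909659086136 239.03110024919604 [-0.01408919  0.          0.          0.          0.        ] [[ 0.00295586 -0.99997612 -0.00624693]
 [-0.98942131 -0.00201848 -0.14505651]
 [ 0.14504044  0.00660962 -0.98940365]] [-0.01432759  0.55492559  0.98794938]
wrist 340.32931456147145 340.32931456147145 319.4731721569775 238.79294032063595 [0.01273694 0.         0.         0.         0.        ] [[ 0.28325083  0.95904251 -0.00253524]
 [ 0.9128785  -0.26880421  0.30724118]
 [ 0.29397587 -0.08934069 -0.95162831]] [-0.67364156 -0.04089871  0.38013269]
```

View pics/a_top.png

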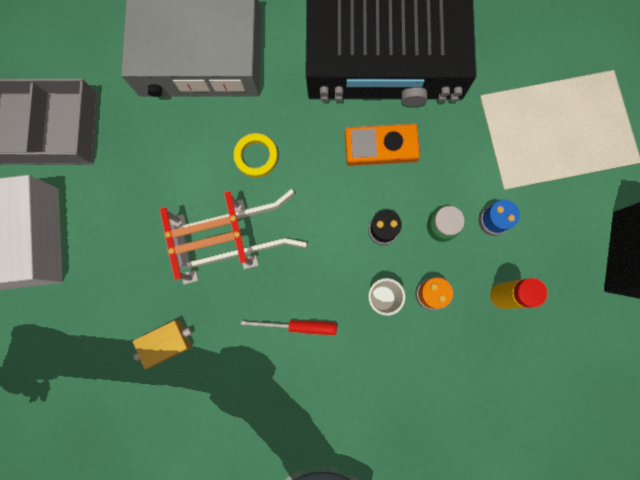

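View pics/a_side.png

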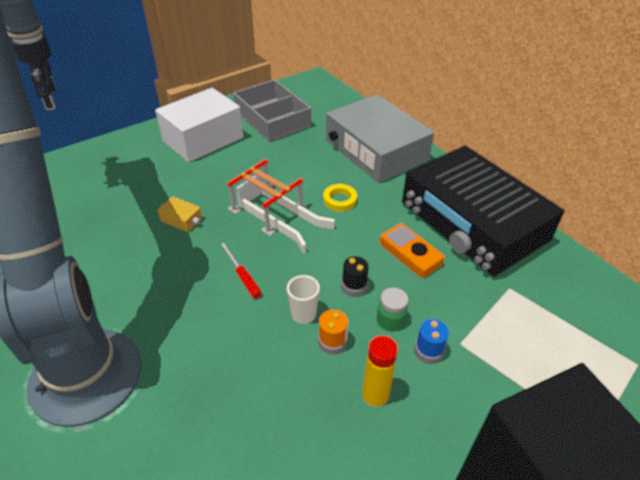

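View pics/a_wrist.png

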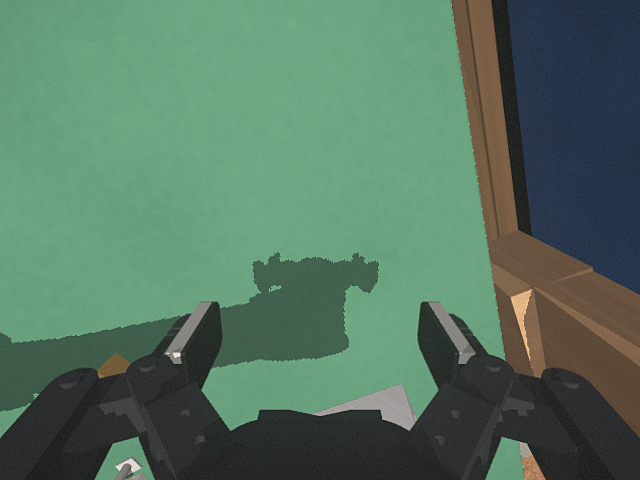

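```bash
cat > h.py <<'E'
import numpy as np, cv2
def K(f): return np.array([[f["fx"],0,f["cx"]],[0,f["fy"],f["cy"]],[0,0,1.]])
def ray(f,px,z):
    """pixels (N,2) -> world points on plane z (array or scalar)"""
    px=np.asarray(px,float).reshape(-1,1,2)
    u=cv2.undistortPoints(px,K(f),np.array(f["dist_coeffs"])).reshape(-1,2)
    d=np.c_[u,np.ones(len(u))]@f["R"]; c=-f["R"].T@f["t"]
    return c+d*((z-c[2])/d[:,2])[:,None]
def cloud(f):
    h,w=f["range_z"].shape
    v,u=np.mgrid[:h,:w]; p=np.stack([u,v],-1).reshape(-1,1,2).astype(float)
    n=cv2.undistortPoints(p,K(f),np.array(f["dist_coeffs"])).reshape(-1,2)
    Z=f["range_z"].reshape(-1,1).astype(float)
    X=(np.c_[n,np.ones(len(n))]*Z-f["t"])@f["R"]
    X[Z[:,0]==0]=np.nan
    return X.reshape(h,w,3)
def proj(f,P):
    r,_=cv2.Rodrigues(f["R"]); return cv2.projectPoints(np.asarray(P,float).reshape(-1,1,3),r,np.asarray(f["t"],float),K(f),np.array(f["dist_coeffs"]))[0].reshape(-1,2)
def masks(f):
    hsv=cv2.cvtColor(f["image"],cv2.COLOR_RGB2HSV); H,S,V=[hsv[...,i].astype(int) for i in range(3)]
    return dict(blue=(H>100)&(H<125)&(S>170)&(V>80), orange=(H>8)&(H<20)&(S>180)&(V>150),
      black=(V<60), red=((H<5)|(H>174))&(S>180)&(V>90), white=(S<60)&(V>150), copper=(H>3)&(H<18)&(S>80)&(V>120), yellow=(H>20)&(H<32)&(S>150))
def comps(m,mina=20):
    n,l,s,c=cv2.connectedComponentsWithStats(m.astype(np.uint8),connectivity=8)
    return [(l==i,s[i],c[i]) for i in range(1,n) if s[i][4]>=mina]
E
python3 - <<'E'
from plant import robot
from h import *
import pickle
np.set_printoptions(precision=4,suppress=True)
F={n:robot.grab_frame(n) for n in["top","side"]}
pickle.dump(F,open("F.pkl","wb"))
f=F["top"];X=cloud(f);M=masks(f)
print("bench z",np.nanmedian(X[300:450,450:600,2]), np.nanmedian(cloud(F["side"])[300:400,200:280,2]))
for k,z in [("blue",.075),("orange",.075),("black",.075),("red",.092),("white",.028),("copper",.09),("yellow",.022)]:
    for m,s,c in comps(M[k],60):
        if s[4]>5000: continue
        print(k,s,c,"med",np.nanmedian(X[m],0),"ray",ray(f,c,z)[0])
# 3D tops 
for name,(u,v) in dict(blue=(500,216),orange=(436,292),black=(385,226),jar=(447,222)).items():
    sub=np.zeros(X.shape[:2],bool); sub[v-25:v+26,u-25:u+26]=1
    m=sub&(X[...,2]>.066)&(X[...,2]<.09)
    P=np.argwhere(m)[:,::-1].astype(np.float32)
    (cu,cv_),r=cv2.minEnclosingCircle(P)
    print(name,m.sum(),(cu,cv_,r),ray(f,(cu,cv_),.075)[0],np.nanmean(X[m],0))
E
```

```text
bench z 0.0017176247739889199 0.00036594048180550005
blue [484 200  35  32 717] [500.7824 216.2413] med [ 0.5948 -0.3427  0.0764] ray [ 0.5949 -0.3428  0.075 ]
orange [ 345  124   75   39 1527] [388.2272 143.7348] med [ 0.7502 -0.1378  0.0355] ray [ 0.7397 -0.1279  0.075 ]
orange [422 278  31  30 691] [436.9349 292.6368] med [ 0.4474 -0.2155  0.0773] ray [ 0.4481 -0.2158  0.075 ]
black [253   0   8  91 493] [256.7383  43.8195] med [0.9639 0.1404 0.0487] ray [0.9509 0.1363 0.075 ]
black [ 78  82  19  80 968] [ 86.7459 121.7872] med [0.7999 0.4902 0.039 ] ray [0.7853 0.4721 0.075 ]
black [ 28  84  19  67 870] [ 36.9115 119.131 ] med [0.8064 0.5968 0.0356] ray [0.7911 0.5732 0.075 ]
black [148  84  20  13 194] [155.9536  90.3608] med [0.859  0.3431 0.0597] ray [0.8511 0.3367 0.075 ]
black [385 132  17  18 241] [392.971  140.6473] med [ 0.7564 -0.1411  0.0444] ray [ 0.746  -0.1373  0.075 ]
black [ 604  202   36   96 2770] [624.156  252.8332] med [ 0.523  -0.5803  0.0647] ray [ 0.5244 -0.5757  0.075 ]
black [371 210  30  32 634] [385.0568 225.9306] med [ 0.5722 -0.1196  0.0768] ray [ 0.57
[... 2690 characters left out ...]
.7337 0.1416 0.022 ]
yellow [490 280  33  29 594] [504.0387 295.5084] med [ 0.4422 -0.3394  0.0783] ray [ 0.445  -0.3595  0.022 ]
yellow [133 321  53  31 968] [161.875  338.9318] med [0.3569 0.3076 0.0415] ray [0.358  0.3172 0.022 ]
blue 740 (503.5806579589844, 215.0, 15.708572387695312) [ 0.5974 -0.3483  0.075 ] [ 0.5974 -0.3479  0.0771]
orange 730 (436.941162109375, 292.2205810546875, 15.525969505310059) [ 0.4489 -0.2158  0.075 ] [ 0.4483 -0.2153  0.0775]
black 712 (385.95947265625, 225.04054260253906, 15.178441047668457) [ 0.5773 -0.1213  0.075 ] [ 0.5771 -0.121   0.0772]
jar 696 (448.8628234863281, 221.0287628173828, 15.168388366699219) [ 0.5854 -0.2424  0.075 ] [ 0.5845 -0.2413  0.0794]
```

Run:
```python
import cv2
a=cv2.imread("pics/a_top.png")
cv2.imwrite("pics/b_top.png",cv2.resize(a[170:300,140:320],None,fx=4.4,fy=4.4,interpolation=cv2.INTER_CUBIC))
cv2.imwrite("pics/c_top.png",cv2.resize(a[180:330,350:560],None,fx=3.8,fy=3.8,interpolation=cv2.INTER_CUBIC))
```

```text
(no output)
```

View pics/b_top.png

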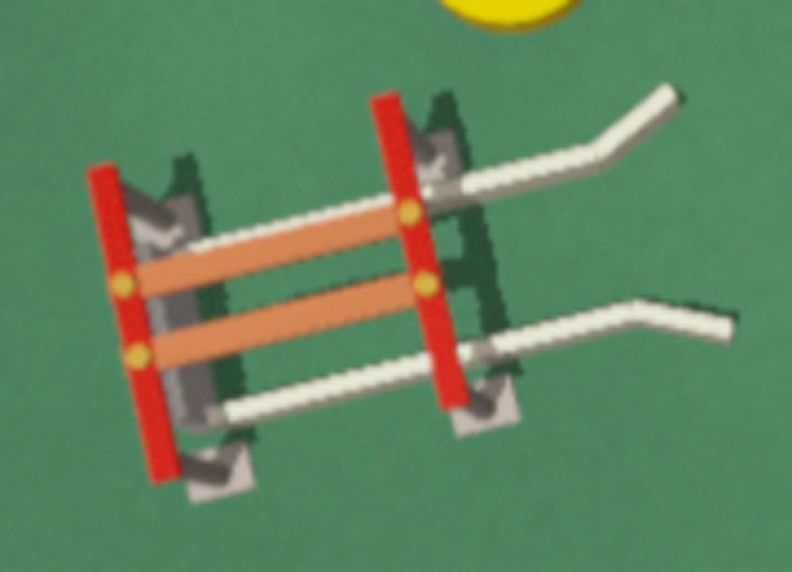

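View pics/c_top.png

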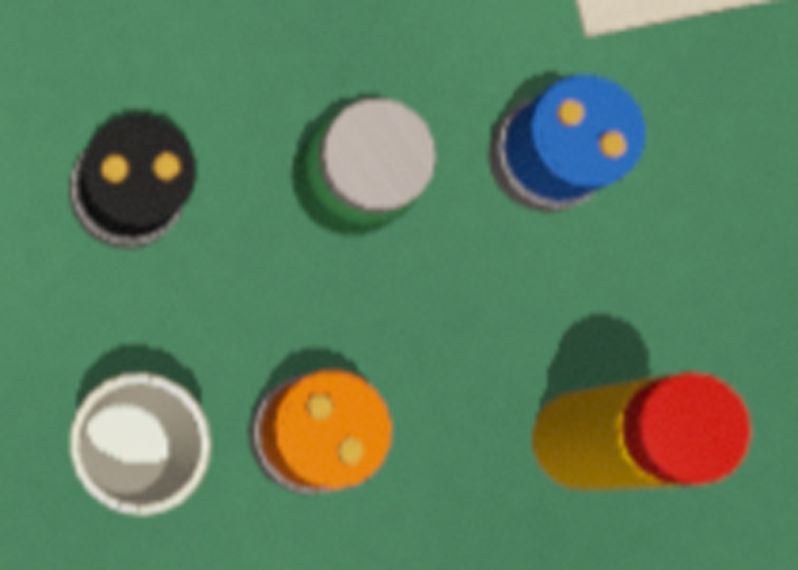

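Run:
```python
from plant import robot
from h import *
import pickle
from scipy.spatial.transform import Rotation as Ro
np.set_printoptions(precision=4,suppress=True)
F=pickle.load(open("F.pkl","rb"))
f=F["side"];X=cloud(f);M=masks(f)
T=cloud(F["top"]);MT=masks(F["top"])
for name,g in dict(blue=(.5974,-.348),orange=(.4487,-.2156),black=(.5773,-.1212)).items():
    for nm,C in(("top",T),("side",X)):
        m=(np.hypot(C[...,0]-g[0],C[...,1]-g[1])<.05)&(C[...,2]>.07)&(C[...,2]<.0778)
        (c,r)=cv2.minEnclosingCircle(C[m][:,:2].astype(np.float32)); print(name,nm,c,r,C[m].mean(0),m.sum())
# bank via rail tops from both clouds
o=np.array([.5668,.1851]); a=np.radians(104.23); ex=np.array([np.cos(a),np.sin(a)]);ey=np.array([-ex[1],ex[0]])
for nm,C in(("top",T),("side",X)):
    d=C[...,:2]-o; bx=d@ex; by=d@ey; z=C[...,2]
    for s in(1,-1):
        for lo,hi in((-.095,-.04),(0,.08)):
            m=(z>.024)&(z<.032)&(abs(by-s*.038)<.012)&(bx>lo)&(bx<hi); 
            if m.sum()>5: print(nm,"rail",s,lo,by[m].mean(),np.percentile(by[m],[5,95]),m.sum())
    m=(z>.085)&(z<.1)&(abs(bx)<.2)&(abs(by)<.1)&(bx>-.04)&(bx<0); print(nm,"bar",bx[m].mean(),by[m].min(),by[m].max(),np.percentile(z[m],[5,50,95]))
    m=(z>.03)&(z<.058)&(bx>.08)&(bx<.125)&(abs(by)<.03);print(nm,"stop",np.percentile(bx[m],[3,50,97]) if m.any() else 0)
w=robot.grab_frame("wrist"); s=robot.sense(); c=-w["R"].T@w["t"]
print("cam in tool",Ro.from_euler("xyz",s["tcp_rot"]).as_matrix().T@(c-s["tcp_pos"]))
def B(x,y=0): return o+x*ex+y*ey
for p in [(.5974,-.348),(.4487,-.2156),(.5773,-.1212),B(-.14),B(-.055)]:
    for z in(.046,.22):
        for yaw in (a-np.pi/2,a+np.pi/2):
            print(p,z,robot.inverse_kinematics([*p,z],[np.pi,0,yaw]))
```

```text
blue top (0.5981900095939636, -0.3500164747238159) 0.02985396608710289 [ 0.5983 -0.3487  0.0759] 433
blue side (0.5992035269737244, -0.3491027057170868) 0.029754135757684708 [ 0.5973 -0.3516  0.0752] 471
orange top (0.44905713200569153, -0.21638981997966766) 0.029282614588737488 [ 0.4481 -0.2155  0.076 ] 405
orange side (0.44768035411834717, -0.21654634177684784) 0.029948856681585312 [ 0.4464 -0.2186  0.0752] 451
black top (0.5777466297149658, -0.12149520218372345) 0.029108284041285515 [ 0.5768 -0.1213  0.076 ] 436
black side (0.5793692469596863, -0.12332671880722046) 0.03045353852212429 [ 0.5764 -0.1244  0.075 ] 344
top rail 1 -0.095 0.03918745870636837 [0.0356 0.0429] 108
top rail 1 0 0.03957084556097599 [0.0357 0.0432] 165
top rail -1 -0.095 -0.03655062196458301 [-0.0405 -0.0329] 107
top rail -1 0 -0.03880254844859774 [-0.0408 -0.0369] 76
top bar -0.01707894251581746 -0.06955797507941872 0.07120385751088272 [0.0896 0.093  0.0965]
top stop [0.1004 0.1013 0.1022]
side rail 1 -0.095 0.03994654752474933 [0.0352 0.0441] 68
side rail 1 0 0.0404140912904864 [0.0357 0.0445] 67
side rail -
[... 1183 characters left out ...]
) 0.22 [-0.6368  0.5601  1.1165  1.8104 -0.5563  1.1291 -2.2223]
[0.6012 0.0494] 0.046 [-0.4571  0.6153  0.4186  1.8883 -0.3665  0.7137  0.4222]
[0.6012 0.0494] 0.046 [-0.8668  0.9001  1.1034  1.9101 -0.9804  1.0008 -2.1932]
[0.6012 0.0494] 0.22 [-0.5564  0.4029  0.5402  1.7618 -0.2357  1.0417  0.3167]
[0.6012 0.0494] 0.22 [-0.9077  0.5874  1.1153  1.779  -0.5773  1.1477 -2.5007]
[0.5803 0.1318] 0.046 [-0.571   0.5981  0.3757  1.9063 -0.3276  0.6972  0.2474]
[0.5803 0.1318] 0.046 [-1.0152  0.89    1.1036  1.9299 -0.9791  0.9898 -2.3285]
[0.5803 0.1318] 0.22 [-0.6543  0.3797  0.4733  1.7783 -0.1983  1.0308  0.141 ]
[0.5803 0.1318] 0.22 [-1.06    0.5708  1.116   1.7982 -0.5647  1.1363 -2.6482]
```

```bash
cat >> h.py <<'E'
a=np.radians(104.23); ex=np.array([np.cos(a),np.sin(a)]);ey=np.array([-ex[1],ex[0]])
o=np.array([.5668,.1851])+.0012*ey
def B(x,y=0): return o+x*ex+y*ey
YAW=a-np.pi/2; ORI=[np.pi,0,YAW]; ZG=.047
def bank(p):
    d=np.asarray(p)[:2]-o; return np.array([d@ex,d@ey])
def st(robot,l=""):
    s=robot.sense(); print(l,"t %.2f"%s["t"],"tcp",s["tcp_pos"].round(4),"bank",(bank(s["tcp_pos"])*1e3).round(1),"F",s["wrist_force"].round(1),"op %.3f"%s["opening"]); return s
def snap(robot,n,fn,box=None,k=1):
    f=robot.grab_frame(n); im=f["image"][:,:,::-1]
    if box: x0,y0,x1,y1=box; im=cv2.resize(im[y0:y1,x0:x1],None,fx=k,fy=k,interpolation=cv2.INTER_CUBIC)
    cv2.imwrite("pics/"+fn,im); return f
E
python3 - <<'E'
from plant import robot
from h import *
p=(.5978,-.349)
robot.goto([*p,.20],ORI); st(robot,"above")
robot.move_straight([*p,ZG],vel=.15); st(robot,"down")
robot.grip(0.0,60); st(robot,"grip")
robot.move_straight([*p,.17],vel=.15); st(robot,"up")
snap(robot,"side","d_side.png",(300,180,560,440),2.2)
E
```

```text
above t 4.04 tcp [ 0.5984 -0.3481  0.1999] bank [-524.6   99.2] F [-0.5  0.3  1. ] op 0.997
down t 5.21 tcp [ 0.5984 -0.3496  0.0481] bank [-526.1   99.6] F [-0.2 -0.5  0.3] op 0.998
grip t 5.58 tcp [ 0.5992 -0.3493  0.0485] bank [-525.9   98.8] F [2.3 0.2 5.9] op 0.669
up t 6.55 tcp [ 0.5971 -0.3482  0.1685] bank [-524.4  100.6] F [-0.7 -0.3 -4. ] op 0.662
```

View pics/d_side.png

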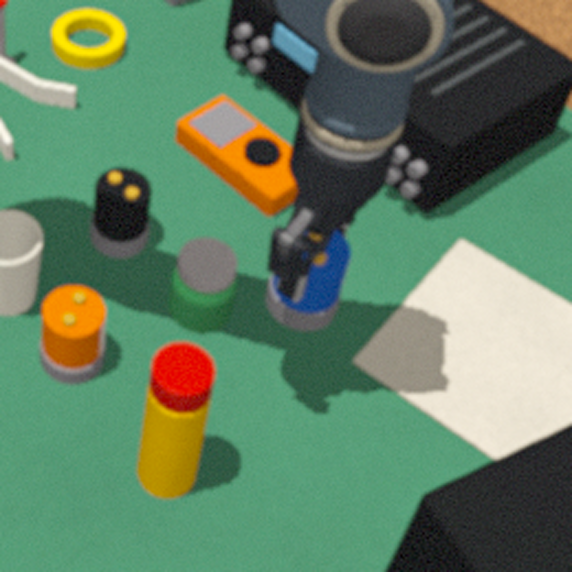

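```bash
cat >> h.py <<'E'
def insert(robot,xin,xout=-.14,c=14,vel=.06):
    robot.move_straight([*B(xout),.17],vel=.25,attitude=ORI); st(robot,"over flare")
    r=robot.move_straight([*B(xout),ZG],vel=.1,contact_N=6); s=st(robot,"low %s"%r)
    z=max(s["tcp_pos"][2],ZG)
    r=robot.move_straight([*B(xin),ZG+.0005],vel=vel,contact_N=c); s=st(robot,"slid %s"%r); return r
E
python3 - <<'E'
from plant import robot
from h import *
insert(robot,-.06)
snap(robot,"top","e_top.png",(140,150,340,300),4)
snap(robot,"side","e_side.png",(200,130,380,280),4)
E
```

```text
over flare t 8.34 tcp [0.6    0.0472 0.1702] bank [-141.9    0.5] F [-0.3 -1.3 -3.5] op 0.666
low True t 9.49 tcp [0.5994 0.0491 0.0485] bank [-139.8    0.6] F [-1.6  0.5  5.2] op 0.666
slid False t 10.96 tcp [0.5818 0.1255 0.0485] bank [-61.4  -1.1] F [ 1.5 -4.8  6.2] op 0.665
```

View pics/e_side.png

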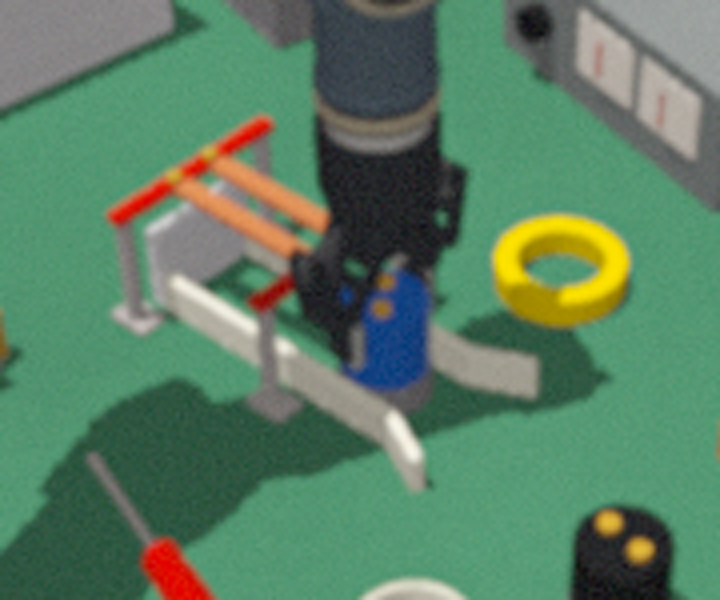

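View pics/e_top.png

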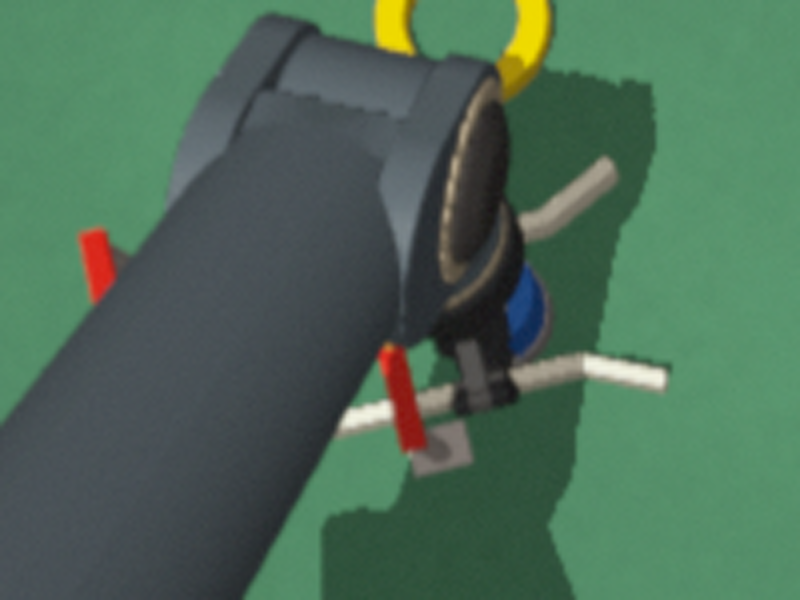

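Run:
```python
from plant import robot
from h import *
robot.grip(1.0); s=st(robot,"open")
p=s["tcp_pos"]; robot.move_straight([p[0],p[1],.17],vel=.2); st(robot,"up")
q=(.5780,-.1222)
robot.move_straight([*q,.17],vel=.25); st(robot)
f=snap(robot,"top","f_top.png",(140,150,340,300),4)
X=cloud(f)
m=masks(f)["blue"]&(X[...,2]>.07)&(X[...,2]<.0778)&(X[...,1]>0)
c,r=cv2.minEnclosingCircle(X[m][:,:2].astype(np.float32)); print("blue bank",bank(c)*1e3,r,bank(X[m].mean(0))*1e3)
robot.move_straight([*q,ZG],vel=.15); st(robot,"down")
robot.grip(0.0,60); st(robot,"grip")
robot.move_straight([*q,.17],vel=.15); st(robot,"up")
snap(robot,"side","f_side.png",(180,130,380,330),3)
```

```text
open t 11.46 tcp [0.5799 0.1274 0.0471] bank [-59.2   0.2] F [ 0.5 -0.   0. ] op 0.999
up t 12.22 tcp [0.579  0.1276 0.169 ] bank [-58.8   1.1] F [ 0.3  0.1 -0. ] op 0.999
 t 13.38 tcp [ 0.578  -0.1206  0.1694] bank [-299.1   63. ] F [-0.3 -0.6 -0.4] op 1.003
blue bank [-61.86862215   1.2586616 ] 0.028573988005518913 [-61.66671353   3.43285665]
down t 14.39 tcp [ 0.5787 -0.1225  0.0478] bank [-301.    62.9] F [ 0.2 -0.6 -0.1] op 0.997
grip t 14.77 tcp [ 0.5791 -0.1224  0.0484] bank [-301.1   62.5] F [-1.5 -0.   5.3] op 0.663
up t 15.73 tcp [ 0.5771 -0.1217  0.1689] bank [-300.    64.2] F [-0.6  0.  -3. ] op 0.665
```

View pics/f_side.png

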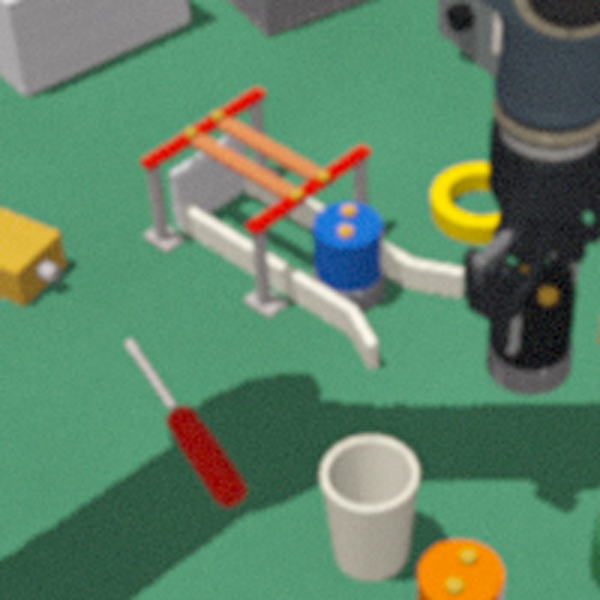

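View pics/f_top.png

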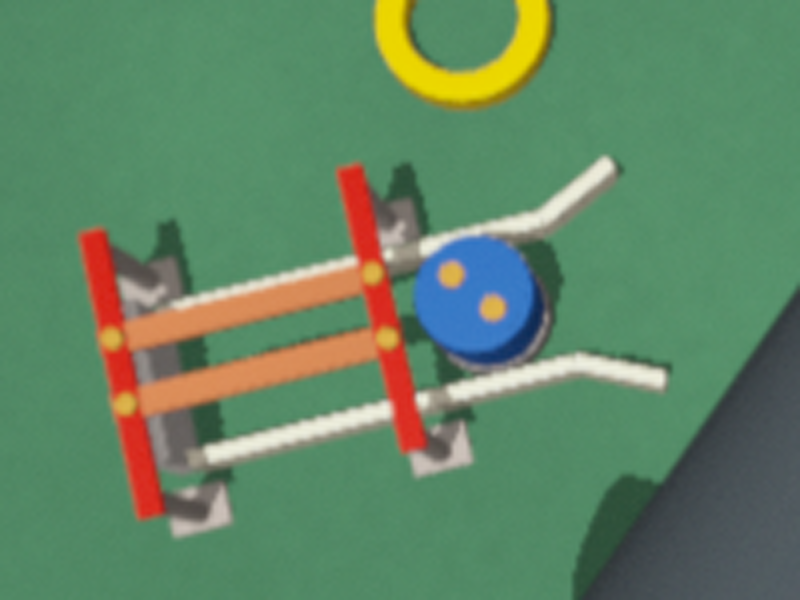

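Run:
```python
from plant import robot
from h import *
insert(robot,-.057,xout=-.142,c=20)
robot.grip(1.0); s=st(robot,"open")
p=s["tcp_pos"]; robot.move_straight([p[0],p[1],.17],vel=.2); st(robot,"up")
q=(.4483,-.2160)
robot.move_straight([*q,.19],vel=.25); st(robot)
f=snap(robot,"top","g_top.png",(140,150,340,300),4)
robot.move_straight([*q,ZG],vel=.15); st(robot,"down")
robot.grip(0.0,60); st(robot,"grip")
robot.move_straight([*q,.17],vel=.15); st(robot,"up")
snap(robot,"side","g_side.png",(180,130,380,330),3)
```

```text
over flare t 16.62 tcp [0.6001 0.0448 0.1699] bank [-144.2    1. ] F [-0.5 -0.4 -1.6] op 0.669
low True t 17.77 tcp [0.6    0.0471 0.0484] bank [-141.9    0.6] F [-0.6  0.4  5. ] op 0.661
slid False t 19.33 tcp [0.5813 0.1272 0.0485] bank [-59.7  -1.1] F [ 1.8 -5.4  3.2] op 0.667
open t 19.73 tcp [0.5793 0.1304 0.0472] bank [-56.1   0.2] F [-0.5 -1.   0.6] op 1.005
up t 20.50 tcp [0.5784 0.1306 0.169 ] bank [-55.7   1. ] F [0.4 0.1 0.2] op 1.000
 t 22.13 tcp [ 0.4486 -0.215   0.1897] bank [-358.7  211.7] F [ 0.7  0.3 -0.3] op 0.994
down t 23.28 tcp [ 0.4488 -0.2164  0.0477] bank [-360.2  211.8] F [-0.5 -0.8  0.9] op 1.001
grip t 23.66 tcp [ 0.449  -0.2161  0.048 ] bank [-359.9  211.6] F [-0.6  0.5  4.8] op 0.666
up t 24.62 tcp [ 0.4476 -0.2154  0.1691] bank [-358.9  212.8] F [ 0.6  0.3 -3.9] op 0.671
```

View pics/g_side.png

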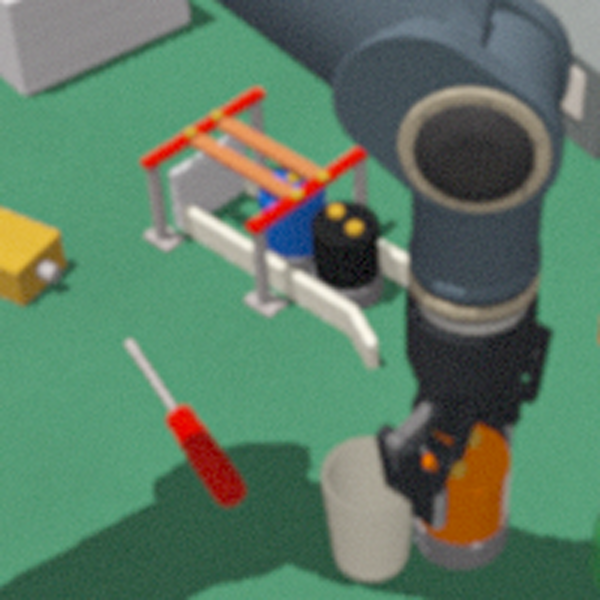

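View pics/g_top.png

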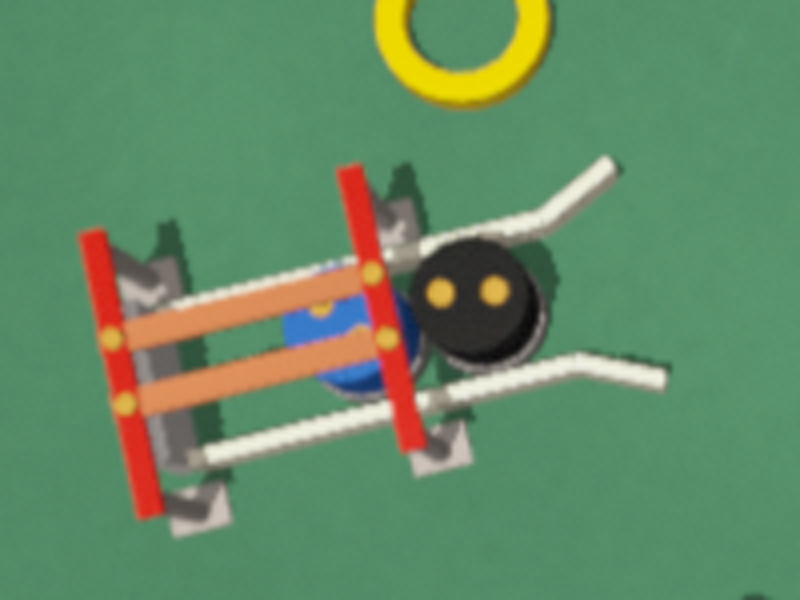

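Run:
```python
from plant import robot
from h import *
insert(robot,-.046,xout=-.142,c=22,vel=.05)
st(robot,"settled")
snap(robot,"top","i_top.png",(140,150,340,300),4)
snap(robot,"side","i_side.png",(180,130,380,330),3)
```

```text
over flare t 26.04 tcp [0.5997 0.0449 0.1701] bank [-144.     1.3] F [-0.3 -0.  -3.9] op 0.669
low True t 27.21 tcp [0.6    0.0471 0.0481] bank [-141.9    0.5] F [0.2 0.8 4.3] op 0.668
slid False t 29.27 tcp [0.5793 0.1337 0.0486] bank [-52.9  -0.7] F [  1.5 -11.2   0.4] op 0.669
settled t 29.27 tcp [0.5793 0.1337 0.0486] bank [-52.9  -0.7] F [  1.5 -11.2   0.4] op 0.669
```

View pics/i_side.png

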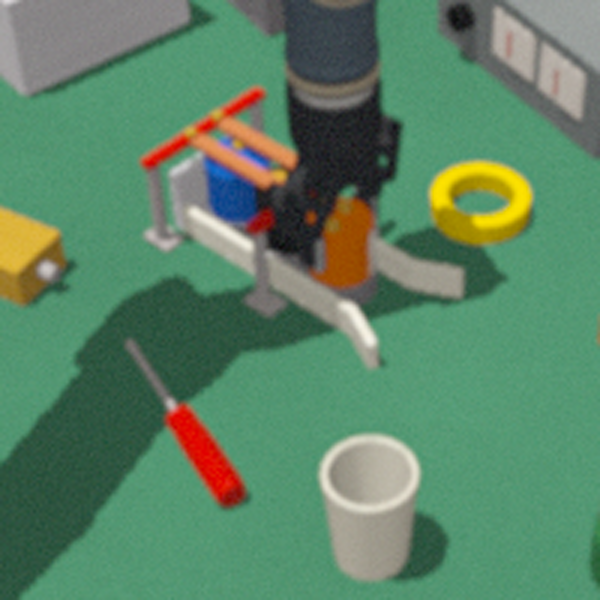

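Run:
```python
from plant import robot
from h import *
for x in (-.043,-.040,-.037):
    r=robot.move_straight([*B(x),ZG+.0005],vel=.02,contact_N=15); st(robot,"x %.3f %s"%(x,r))
    if r: break
```

```text
x -0.043 False t 29.67 tcp [0.5791 0.1341 0.0487] bank [-52.5  -0.6] F [  3.2 -15.8   0.9] op 0.668
x -0.040 False t 29.97 tcp [0.5788 0.1353 0.0492] bank [-51.2  -0.6] F [  4.1 -17.9   3.6] op 0.666
x -0.037 False t 30.27 tcp [0.5786 0.1365 0.0497] bank [-50.   -0.7] F [  3.1 -22.1   6. ] op 0.662
```

Run:
```python
from plant import robot
from h import *
robot.move_straight([*B(-.048),ZG],vel=.03); st(robot,"relax")
robot.grip(1.0); s=st(robot,"open")
p=s["tcp_pos"]; robot.move_straight([p[0],p[1],.17],vel=.15); st(robot,"up")
q=B(-.30,.0); robot.move_straight([*q,.25],vel=.25); st(robot)
F={n:snap(robot,n,"j_%s.png"%n,b,k) for n,b,k in(("top",(140,150,340,300),4),("side",(180,130,380,330),3))}
import pickle; pickle.dump(F,open("F2.pkl","wb"))
for n,f in F.items():
    X=cloud(f); d=X[...,:2]-o; bx=d@ex; by=d@ey; z=X[...,2]; M=masks(f)
    for c in("blue","orange","black"):
        m=M[c]&(z>.068)&(z<.078)&(abs(by)<.045)&(bx>-.12)&(bx<.11)
        if m.sum()>10: print(n,c,m.sum(),"bx",np.percentile(bx[m],[1,50,99])*1e3,"by",np.percentile(by[m],[1,99])*1e3)
```

```text
relax t 30.78 tcp [0.5792 0.1351 0.0489] bank [-51.5  -0.9] F [-0.9 -6.5  9.4] op 0.661
open t 31.18 tcp [0.5772 0.1391 0.0467] bank [-47.2   0.1] F [-0.4 -0.4 -0.4] op 0.998
up t 32.15 tcp [0.5764 0.1392 0.1691] bank [-46.9   0.8] F [ 0.3 -0.1  0.7] op 1.002
 t 33.36 tcp [ 0.6392 -0.1042  0.2491] bank [-2.982e+02 -2.000e-01] F [1.2 0.3 0.4] op 0.999
top blue 143 bx [41.523976   65.8743101  94.53511563] by [-10.15475698  26.83310947]
top orange 451 bx [-81.8572474  -55.23669702 -28.63053738] by [-25.2736679   28.42603231]
top black 82 bx [-6.83873023  8.88527232 35.30929805] by [-9.7323894 28.0369227]
side blue 42 bx [46.5079278  60.41363687 82.12143711] by [-13.74994119  27.2752312 ]
side orange 250 bx [-83.82329513 -60.3458243  -28.67239295] by [-24.7514835   29.48657616]
side black 25 bx [-21.98819638  10.47587397  19.2070159 ] by [-11.36254533  28.13717238]
```

View pics/j_side.png

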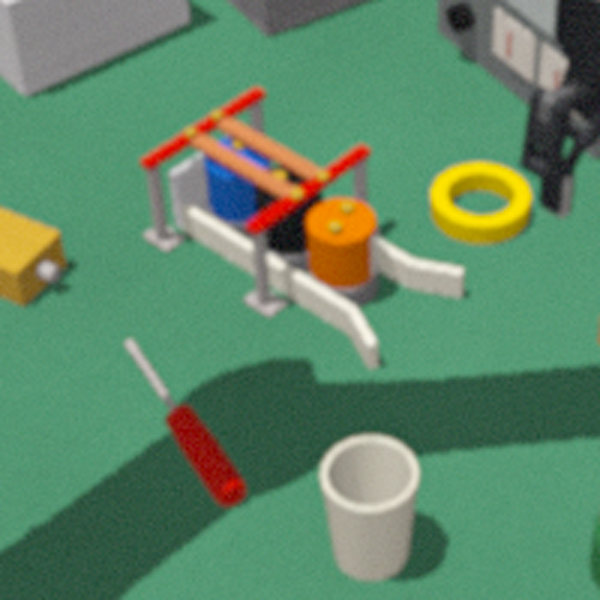

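View pics/j_top.png

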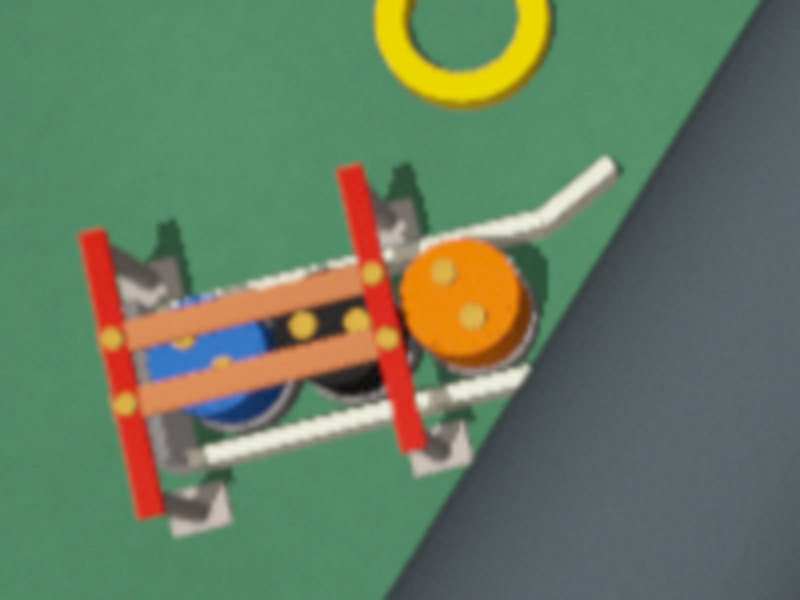

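Run:
```python
from plant import robot
from h import *
robot.grip(0.0,40); st(robot,"shut")
robot.move_straight([*B(-.135),.15],vel=.2); 
r=robot.move_straight([*B(-.135),.027],vel=.06,contact_N=5); st(robot,"low %s"%r)
if not r:
    r=robot.move_straight([*B(-.075),.027],vel=.03,contact_N=4); st(robot,"touch %s"%r)
snap(robot,"side","k_side.png",(180,130,380,330),3)
```

```text
shut t 34.23 tcp [ 0.6394 -0.106   0.25  ] bank [-300.    0.] F [ 0.6  0.  -0.2] op -0.003
low False t 37.54 tcp [0.599  0.054  0.0272] bank [-135.    -0.2] F [ 0.7  0.  -0.2] op -0.004
touch True t 38.81 tcp [0.5895 0.0912 0.0269] bank [-96.6  -0.1] F [ 0.5 -1.4  1.1] op -0.001
```

View pics/k_side.png

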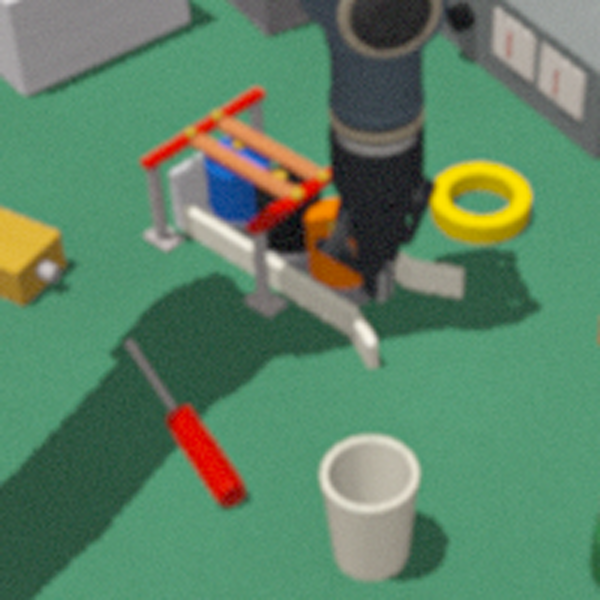

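Run:
```python
from plant import robot
from h import *
for x in np.arange(-.095,-.080,.002):
    r=robot.move_straight([*B(x),.027],vel=.02); s=st(robot,"x %.3f"%x)
    if abs(s["wrist_force"][1])>15 or s["wrist_force"][2]>12: break
```

```text
x -0.095 t 39.11 tcp [0.5892 0.0914 0.027 ] bank [-96.4   0.1] F [ 0.9 -4.  -0. ] op 0.001
x -0.093 t 39.36 tcp [0.5893 0.0916 0.0273] bank [-96.1  -0. ] F [ 2.5 -8.2  0.1] op 0.002
x -0.091 t 39.61 tcp [0.5894 0.0919 0.0276] bank [-95.9  -0.1] F [  3.2 -10.6  -0.2] op -0.003
x -0.089 t 39.86 tcp [0.5894 0.0921 0.0278] bank [-95.7  -0.2] F [  3.8 -12.8   0.7] op -0.001
x -0.087 t 40.11 tcp [0.5894 0.0923 0.0281] bank [-95.6  -0.3] F [  3.8 -15.9   0.7] op 0.001
```

Run:
```python
from plant import robot
from h import *
robot.move_straight([*B(-.135),.027],vel=.08); st(robot,"back")
robot.move_straight([*B(-.135),.2],vel=.2)
q=robot.sense()["tcp_pos"]; robot.move_straight([.60,-.17,.25],vel=.25); st(robot)
snap(robot,"top","l_top.png"); F=snap(robot,"side","l_side.png",(180,130,380,330),3)
```

```text
back t 40.86 tcp [0.5987 0.0546 0.0269] bank [-134.3   -0. ] F [-0.2  0.5  0.5] op -0.001
 t 42.94 tcp [ 0.6001 -0.1683  0.2492] bank [-350.7   53.4] F [ 0.5 -0.  -0.9] op 0.003
```

View pics/l_side.png

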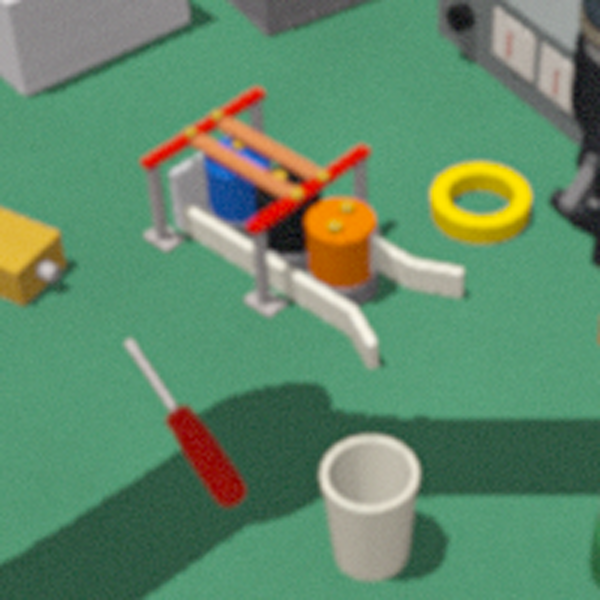

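View pics/l_top.png

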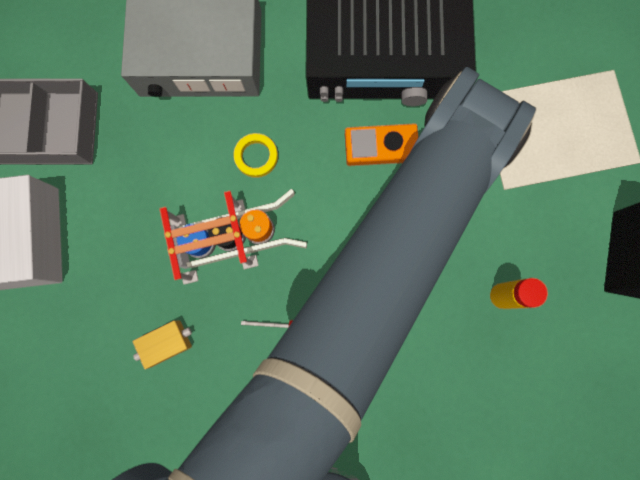

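The top view shows the row of blue, black and orange at about (195–257, 225–240), all upright between the rails. The bystanders in view are where they started: tape (255, 155), multimeter (382, 144), filter box (162, 343) and spray (520, 293). The side view shows the same row, with the cup and screwdriver undisturbed.

Run:
```python
from plant import robot
robot.close_job()
```

```text
the job is handed in; nothing more can be done
```

All three capacitors are upright between the rails: blue against the end stop, then black, then orange nearest the mouth. The job was handed in at about 43 s with the gripper clear of everything.

I picked each can up, set it down in the flared mouth and slid it in while still gripped, so that it pushed the row further in. After letting go of orange, I pushed lightly on its foot with the closed fingers.

**Packed tight:** The row gave only about 1 mm as that push rose to about 16 N. Sliding all three cans in had taken about 11 N at most, so I take this as the row being hard against the stop. The cameras put orange's centre at about -55 mm along the bank, where a tight row should have it. The finger contact put it at about -54 mm. The pictures resolve only about 2 mm, so they can't confirm contact between the cans by themselves.

**Not exactly as planned:** In the last gripped push the tool moved about 3 mm further than the row and rose 1 mm. Orange had probably slipped or tilted a little in the jaws, which is why I added the push on its foot.

**Other things on the bench:** In the last pictures the tape, multimeter, filter box, spray, cup and screwdriver looked unmoved. The arm hid the jar in the final top view and only its edge shows in the side crop, so I didn't recheck it. It looked undisturbed after blue was lifted, and no contact was felt on the later moves near it.

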